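Fetch the filters from behind the solvent bottles

ROBOT

A 6-joint arm with a two-finger parallel gripper is mounted at the origin on the work surface; the furniture and walls round the work are solid. World frame = base frame: x ahead of the robot, y to its left, z up, the work surface at z = 0. Lengths are in m, angles in rad, forces in N, time in s.
With the tool pointing down it reaches from about 0.375 to 0.975 m from the base axis. Payload 3.8 kg.
Tool frame: the origin (TCP) lies on the mounting face of the last link; the fingertips stand 173 mm ahead of it and the grasp point (between the pads) lies 155 mm ahead of it (bot.hold_point_z is the distance from the TCP to the grasp point, in m); z points along the fingers, y is the line along which they close (so a half turn about z gives the same grasp; the last joint's range is limited). The gripper opens to 85 mm and grips with 20 to 120 N. Pads are 22 mm wide; open, the fingers measure 114 mm over their backs; the gripper's body (76 mm by 85 mm) begins 54 mm behind the grasp point. The pads swing forward as they close: fully open they stand 13 mm farther back than shut.
Start: joints at [-1.268, 0.264, 1.604, -0, 1.274, -0.037], TCP at [0.225, -0.636, 0.405] pointing down, gripper open.
Joint ranges: [-2.63, 2.63], [-0.94, 2.18], [0.31, 2.57], [-1.31, 4.45], [0, 2.66], [-2.55, 2.55]. Speed limits (rad/s): [2.57, 2.57, 3.14, 3.14, 3.14, 3.14].

INTERFACE

Orientations are given as a rotation vector (axis times angle).
In Python, from workcell import bot, optics gives the robot as it stands.
- The arm moves only by the shell command python3 -m jog 'ROWS' [OPENING] [FORCE]. ROWS is JSON, a list of rows, each an object of numbers: "dx", "dy", "dz": the shift along the tool's x, y, z in mm; "ax", "ay", "az": the turn, a rotation vector about the tool's x, y, z in degrees. A call has 1 to 20 rows; each row shifts and turns the commanded pose from where the row before left it, along the tool's axes as they then stand; what a row does not reach is not made up. A row lasts 1/12 s, in which the tool goes at most 41.7 mm and 7.16 degrees, less where a joint would pass 70% of its speed; a pose out of reach is approached as far as the arm can. A call with a gripper value outside its range is refused whole. OPENING is the opening, from 0 (shut) to 1 (fully open), set as the call begins (- or left out, the last holds). The fingers move at their own pace and stop on an object; FORCE is the grip in N (left out, the last holds). Time passes only in rows, so rows that do not move let the fingers close. It gives the time, the measured TCP pose, the force, the opening and the grip force at its end, in the units of the state.
- bot.read_state(): the state, without advancing time (a new reading comes with each control period).
- optics.read_camera(name): name is "side" or "top"; returns a dict with "img" (480x640x3 uint8, red, green, blue), "vertical_fov" (degrees; the focal length in pixels is half the picture's height over the tangent of half this angle, whatever the lens; pixels are square), "cx", "cy" (the principal point, pixels), "R" (3x3) and "t" (3): a world point X has camera coordinates R X + t. Camera axes: x right, y down, z forward; pixel columns grow to the right and rows downward; lengths in m; the calibration is good to about 2 mm. A picture is of the moment at which its call begins. There is no depth.
- bot.finish_job(): hands the job in; it is judged then, once.
The state is a dict: "time": time; "q": joint angles; "joint_vel": joint speeds; "joint_torque": joint torques, N m; "tool_pos": TCP position; "tcp_rot": TCP orientation; "wrist_force": force on the tool from outside, world axes, zero at the start; "torque": the same for the moment, N m; "width": opening from 0.0 (shut) to 1.0 (fully open); "grip_force": force on a finger pad.
Only numpy, scipy, OpenCV 4.12 (cv2) and the standard library are available. Lean on these libraries where they do the work, as an engineer would, in place of code of your own. Each camera call takes 0.05 s, during which the arm holds its last target. There are 200 camera calls.

TASK

The yellow-lidded tub of filters is wanted at the green filtration block, but it stands at the back of the grey solvent caddy, behind and between two of the three bottles. Stand those two bottles upright on the white tray, set the tub down in the round recess of the block, and then return each of the two bottles to the very well it came from, because each well belongs to one solvent line. Leave the third bottle and the beaker where they are.

Things in the scene. Friction and masses are not known exactly. Their poses are not given: they have to be found in the camera images.
- bottle_blue: clear lab bottle with a light blue screw cap and a white label; 69 mm across, 141 mm high, about 0.4 kg; the cap, 47 mm across, takes up the top 24 mm: grip there from above. Origin: centre of the underside, z up. At the start it stands in any one of the caddy's three wells.
- bottle_grey: clear lab bottle with a grey screw cap and a white label; 69 mm across, 141 mm high, about 0.4 kg; the cap, 47 mm across, takes up the top 24 mm: grip there from above. Origin: centre of the underside, z up. At the start it stands in any one of the caddy's three wells.
- bottle_red: clear lab bottle with a red screw cap and a white label; 69 mm across, 141 mm high, about 0.4 kg; the cap, 47 mm across, takes up the top 24 mm: grip there from above. Origin: centre of the underside, z up. At the start it stands in any one of the caddy's three wells.
- filter_tub: white tub with yellow lid, 58 mm high, 0.05 kg; wall 60 mm across up to 45 mm, lid 65 mm across above (grip it from above, fingers along the caddy's y). Origin: centre of underside, z up. It stands in one of the caddy's two bays against the rear wall, hemmed in by a bottle on either side (7 mm gaps): both its sides are free for the fingers only when both are gone.
- beaker: small open glass beaker, 64 mm across, 70 mm high, standing loose in the caddy's other rear bay; stays there. Origin: centre of the underside.
- caddy: grey caddy, fixed, 121 (x) x 366 (y) mm, floor 8 mm high; all stands on it. Origin: centre of underside; x to its back. Front: three round wells, centres x -12, y -132, 0, 132 mm: collars 80 mm inside (bottle has 5 mm play all round), rim 26 mm above the bench. Two bays behind, centres x 22, y -66 and 66 mm, up against a rear wall (x 56 mm, 66 mm high, flanged back to x 80). End handles 51 mm high
- tray: empty white plastic tray, fixed, 155 mm (its x) by 290 mm (its y); flat floor 124 by 262 mm, 3 mm above the bench; rim 24 mm high. Origin: centre of the underside. Room for two bottles along its y, for instance 70 mm to either side of the centre.
- filter_block: green block, fixed, 136 (x) x 92 (y) x 26 mm high, with a round recess 74 mm across, 12 mm deep (its floor 14 mm above the bench), and four vials up to 46 mm high in a row 62 mm in +x from the recess axis: grip the tub across the block's y. Origin: on the recess axis at bench level. It stands left or right of the vortex mixer; a blue vial rack stands on the other side.

How it is judged:
By the outcome, as a careful person would: the job done as asked, in the order asked, and still so for the second after the job is handed in, with the robot touching nothing.
It also fails if it takes over 120 s, if anything falls off the work surface, if the arm or the gripper's body presses on something with over 40 N, if the wrist force passes 120 N, or if a joint passes its speed limit or range.

## Working session

There is one attempt and no reset: what is moved stays moved. The work goes in short steps, Python scripts to look and compute and a shell command to move; the robot and the scene stay as the last step left them, time stands still between calls to the robot, and variables do not carry over. Pictures are saved under pics/ and viewed, at most 14 in all, crops included, and the job is handed in when it is done.

```bash
ls; mkdir -p pics; python3 - <<'E'
from workcell import bot, optics
import cv2
s=bot.read_state(); print(s['tool_pos'],s['tcp_rot'],s['width'],s['time'],s['wrist_force'])
for n in('top','side'):
    c=optics.read_camera(n); cv2.imwrite(f'pics/{n}0.png',c['img'][:,:,::-1]); print(n,c['vertical_fov'],c['cx'],c['cy'],c['R'],c['t'])
E
```

```text
pics
[ 0.22488075 -0.63606196  0.40336207] [-3.09419922e+00 -5.30877856e-01  5.10456751e-04] 1.0041446188497096 0.0 [ 0.51136565 -0.39893989 -0.30460667]
top 49.102341948415784 312.17575300193397 226.69562445830354 [[ 0.01226758 -0.99986688  0.01075777]
 [-0.99573179 -0.01319965 -0.09134539]
 [ 0.09147523 -0.00959126 -0.99576116]] [-0.03517288  0.56320588  1.03469827]
side 52.22515497874015 320.0109012525091 248.44034468391604 [[-0.93482289  0.35509812  0.00338791]
 [ 0.30952382  0.81944745 -0.4823908 ]
 [-0.17407228 -0.44990132 -0.87594956]] [ 0.55029242 -0.13442481  1.04203798]
```

View pics/top0.png

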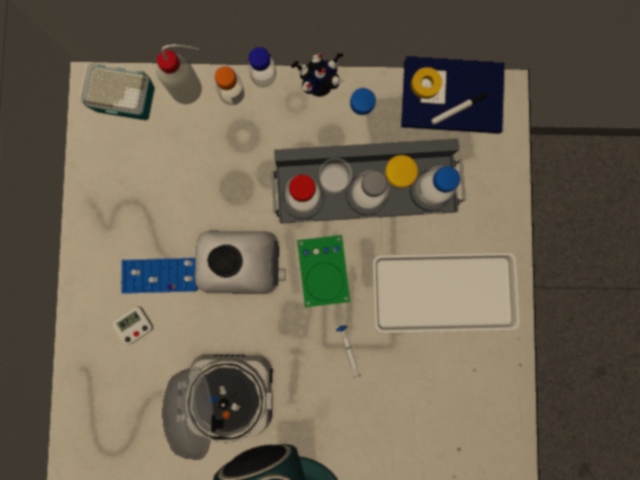

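View pics/side0.png

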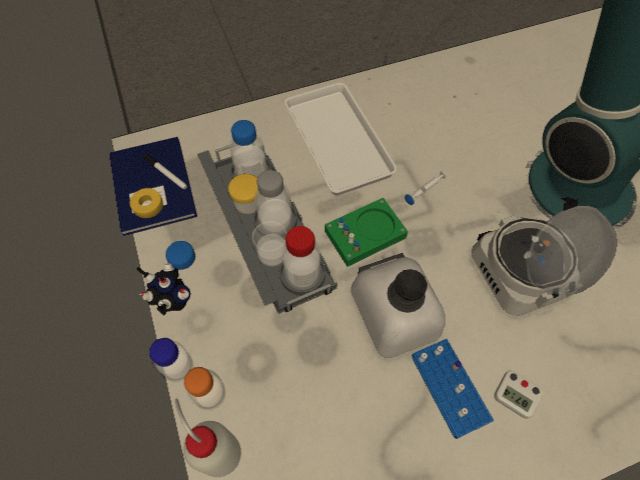

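```bash
cat > h.py <<'E'
import numpy as np, cv2
from scipy.optimize import least_squares
from workcell import bot, optics
def cam(n): return optics.read_camera(n)
def proj(c,P):
    P=np.atleast_2d(P); f=240/np.tan(np.radians(c['vertical_fov']/2))
    X=P@np.array(c['R']).T+np.array(c['t']); return np.c_[f*X[:,0]/X[:,2]+c['cx'],f*X[:,1]/X[:,2]+c['cy']]
def unproj(c,uv,z):
    f=240/np.tan(np.radians(c['vertical_fov']/2)); R=np.array(c['R']); t=np.array(c['t'])
    o=-R.T@t; d=R.T@np.array([(uv[0]-c['cx'])/f,(uv[1]-c['cy'])/f,1]); return (o+d*(z-o[2])/d[2])[:2]
a=np.linspace(0,2*np.pi,60,endpoint=False)
def hull(c,x,y,r,z0,z1):
    return cv2.convexHull(np.vstack([proj(c,np.c_[x+r*np.cos(a),y+r*np.sin(a),0*a+z]) for z in(z0,z1)]).astype(np.float32))
def cen(h): m=cv2.moments(h); return np.array([m['m10']/m['m00'],m['m01']/m['m00']])
def blob(img,lo,hi,seed,minS=0):
    hsv=cv2.cvtColor(img,cv2.COLOR_RGB2HSV); m=cv2.inRange(hsv,np.array(lo),np.array(hi))
    n,l,s,ce=cv2.connectedComponentsWithStats(m); i=1+np.argmin([np.hypot(*(q-seed))+(1e3 if st[4]<60 else 0) for q,st in zip(ce[1:],s[1:])])
    return ce[i],s[i][4]
E
python3 - <<'E'
from h import *
C={n:cam(n) for n in('top','side')}
cv2.imwrite('pics/topcrop.png',cv2.resize(C['top']['img'][130:340,265:530],None,fx=2.8,fy=2.8,interpolation=cv2.INTER_CUBIC)[:,:,::-1])
for n,s in dict(red=[(302,188),(300,240)],grey=[(376,183),(270,184)],blue=[(447,179),(243,132)],yel=[(402,171),(245,190)]).items():
    lo,hi={'red':((0,150,80),(8,255,255)),'grey':((0,0,85),(180,45,150)),'blue':((95,120,60),(118,255,255)),'yel':((18,140,80),(32,255,255))}[n]
    r,z0,z1=(.0325,.053,.066) if n=='yel' else (.0235,.125,.149)
    for k,sd in zip(('top','side'),s):
        ce,A=blob(C[k]['img'],lo,hi,sd)
        f=least_squares(lambda p:cen(hull(C[k],p[0],p[1],r,z0,z1))-ce,unproj(C[k],ce,z1),diff_step=1e-3)
        print(n,k,ce.round(1),A,cv2.contourArea(hull(C[k],*f.x,r,z0,z1)),f.x.round(4))
E
```

```text
red top [301.8 187.1] 554 575.3800284555182 [ 0.6251 -0.0072]
red side [299.8 240.8] 705 743.4177035791799 [ 0.6228 -0.006 ]
grey top [443.9 181.2] 112 618.9377261518966 [ 0.6397 -0.2661]
grey side [267.9 184.2] 445 659.4621489936253 [ 0.6369 -0.1355]
blue top [446.2 178.5] 498 620.1967875580303 [ 0.6448 -0.2703]
blue side [243.4 132.3] 491 586.4740213897312 [ 0.6432 -0.2675]
yel top [401.1 171. ] 884 891.6790669502225 [ 0.6734 -0.202 ]
yel side [242.9 188. ] 699 832.9977803715738 [ 0.6746 -0.2011]
```

View pics/topcrop.png

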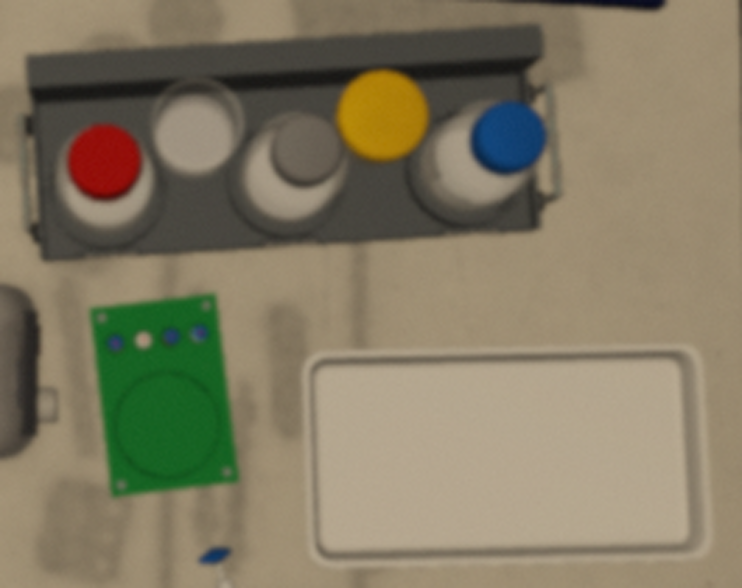

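```bash
python3 - <<'E'
from h import *
from scipy.spatial.transform import Rotation as Ro
C={n:cam(n) for n in('top','side')}; T=C['top']
px=lambda u,v:(265+(u+.5)/2.8-.5,130+(v+.5)/2.8-.5)
U=lambda pts,z:np.array([unproj(T,px(*p),z) for p in pts])
B=U([(92,310),(215,294),(238,480),(112,497),(168,425)],.026)
print('block',B.round(4).tolist(),'yaw',[np.degrees(np.arctan2(d[1],d[0])).round(1) for d in(B[0]-B[3],B[1]-B[2])],[np.degrees(np.arctan2(-d[0],d[1])).round(1) for d in(B[0]-B[1],B[3]-B[2])])
R=U([(303,350),(700,345),(712,558),(313,565)],.024); print('tray rim',R.round(4).tolist(),R.mean(0), 'yaw',np.degrees(np.arctan2(-(R[0]-R[1])[0],(R[0]-R[1])[1])),np.degrees(np.arctan2(-(R[3]-R[2])[0],(R[3]-R[2])[1])),[np.linalg.norm(R[0]-R[1]),np.linalg.norm(R[1]-R[2])])
F=U([(43,260),(537,229)],.0);G=U([(28,57),(542,27)],.066);print('caddy front',F.tolist(),'rear',G.tolist())
hs=cv2.cvtColor(C['side']['img'],cv2.COLOR_RGB2HSV)
print('grey top',[unproj(T,px(309,148),.143)])
# side check of tray / block
S=C['side']
for nm,uv,z in[('recess',(379,222),.026),('tray TL',(286,100),.024),('tray TR',(346,86),.024),('tray BR',(394,178),.024),('tray BL',(333,191),.024)]: print(nm,unproj(S,uv,z).round(4))
s=bot.read_state();print(Ro.from_rotvec(s['tcp_rot']).as_matrix().round(3))
E
```

```text
block [[0.5355, 0.0012], [0.5482, -0.0873], [0.4156, -0.1046], [0.4025, -0.015], [0.4539, -0.0543]] yaw [np.float64(6.9), np.float64(7.5)] [np.float64(8.2), np.float64(8.3)]
tray rim [[0.5088, -0.1511], [0.516, -0.4381], [0.3643, -0.4431], [0.3563, -0.1584]] [ 0.43635638 -0.29766734] yaw 1.4465781274909226 1.6274219561582095 [np.float64(0.28709151900350355), np.float64(0.15177186023992567)]
caddy front [[0.5737536712796383, 0.03835549730927661], [0.6017872959904064, -0.32797773871605396]] rear [[0.7103742139942812, 0.04801940214732498], [0.7373384786615362, -0.31445675438208903]]
grey top [array([ 0.63468945, -0.13973338])]
recess [ 0.4445 -0.0522]
tray TL [ 0.5088 -0.4307]
tray TR [ 0.3626 -0.4238]
tray BR [ 0.3704 -0.1408]
tray BL [ 0.5014 -0.1549]
[[ 0.943  0.333 -0.   ]
 [ 0.333 -0.943  0.001]
 [-0.    -0.001 -1.   ]]
```

```bash
cat >> h.py <<'E'
from scipy.spatial.transform import Rotation as Ro
def to(x,y,z=None):
    s=bot.read_state(); M=Ro.from_rotvec(s['tcp_rot']).as_matrix(); p=np.array(s['tool_pos'])
    d=np.array([x,y,p[2] if z is None else z])-p
    print('t',s['time'],'pos',p.round(4),'yaw',np.degrees(np.arctan2(M[1,0],M[0,0])).round(2),'tilt',M[:2,2].round(4),'delta tool mm',(M.T@d*1e3).round(1),'F',np.round(s['wrist_force'],1),'w',round(s['width'],3),s['grip_force'])
E
python3 -m jog '[{"az":5},{"az":5},{"az":5},{"dx":16,"dy":-12},{"dx":32,"dy":-24},{"dx":32,"dy":-24},{"dx":32,"dy":-24},{"dx":32,"dy":-24},{"dx":32,"dy":-24},{"dx":32,"dy":-24},{"dx":32,"dy":-24},{"dx":32,"dy":-24},{"dx":32,"dy":-24},{"dx":32,"dy":-24},{"dx":32,"dy":-24},{"dx":32,"dy":-24},{"dx":32,"dy":-24},{"dx":16,"dy":-12}]' 1 40
python3 -m jog '[{},{},{}]'
python3 -c "
from h import *
to(.6437,-.2687)"
```

```text
t 0.3 pos [ 0.225  -0.6363  0.4042] yaw 19.47 tilt [-0.0003  0.0007] delta tool mm [ 5.173e+02 -2.070e+02  2.000e-01] F [ 0.4  1.1 -0.3] w 0.996 0.0invalid input
invalid input
```

```bash
python3 -m jog '[{"dx":0,"dy":0,"dz":0,"ax":0,"ay":0,"az":5}]'; python3 -m jog '[{"az":5}]' 1.0 40;python3 -m jog '[{"az":5}]' 1.0 40.0;  python3 -m jog 2>&1 | head
```

```text
time: 0.38
tool_pos: [0.2249, -0.6364, 0.4044]
tcp_rot: [-3.116, -0.395, 0.0]
wrist_force: [0.2, 1.1, -0.7]
width: 1.005
grip_force: 0.0
invalid inputinvalid input
invalid input
```

```bash
python3 -m jog '[{"dx":0,"dy":0,"dz":0,"ax":0,"ay":0,"az":5},{"dx":0,"dy":0,"dz":0,"ax":0,"ay":0,"az":5},{"dx":16,"dy":-12,"dz":0,"ax":0,"ay":0,"az":0},{"dx":32,"dy":-24,"dz":0,"ax":0,"ay":0,"az":0},{"dx":32,"dy":-24,"dz":0,"ax":0,"ay":0,"az":0},{"dx":32,"dy":-24,"dz":0,"ax":0,"ay":0,"az":0},{"dx":32,"dy":-24,"dz":0,"ax":0,"ay":0,"az":0},{"dx":32,"dy":-24,"dz":0,"ax":0,"ay":0,"az":0},{"dx":32,"dy":-24,"dz":0,"ax":0,"ay":0,"az":0},{"dx":32,"dy":-24,"dz":0,"ax":0,"ay":0,"az":0},{"dx":32,"dy":-24,"dz":0,"ax":0,"ay":0,"az":0},{"dx":32,"dy":-24,"dz":0,"ax":0,"ay":0,"az":0},{"dx":32,"dy":-24,"dz":0,"ax":0,"ay":0,"az":0},{"dx":32,"dy":-24,"dz":0,"ax":0,"ay":0,"az":0},{"dx":32,"dy":-24,"dz":0,"ax":0,"ay":0,"az":0},{"dx":16,"dy":-12,"dz":0,"ax":0,"ay":0,"az":0}]' 1 40
python3 -m jog '[{"dx":0,"dy":0,"dz":0,"ax":0,"ay":0,"az":0}]'
python3 -c "
from h import *
to(.6437,-.2687)"
```

```text
time: 1.72
tool_pos: [0.6182, -0.2895, 0.4046]
tcp_rot: [-3.138, -0.127, -0.003]
wrist_force: [-0.1, -0.2, -0.5]
width: 1.001
grip_force: 0.0
time: 1.8
tool_pos: [0.6184, -0.2893, 0.4044]
tcp_rot: [-3.138, -0.13, -0.002]
wrist_force: [-0.7, -0.2, 0.8]
width: 1.0
grip_force: 0.0
t 1.8 pos [ 0.6184 -0.2893  0.4044] yaw 4.74 tilt [0.0014 0.0014] delta tool mm [ 26.9 -18.4   0.1] F [-0.7 -0.2  0.8] w 1.0 0.0
```

```bash
python3 -m jog '[{"dx":14,"dy":-9,"dz":0,"ax":0,"ay":0,"az":0},{"dx":13,"dy":-9,"dz":0,"ax":0,"ay":0,"az":0},{"dx":0,"dy":0,"dz":20,"ax":0,"ay":0,"az":0},{"dx":0,"dy":0,"dz":25,"ax":0,"ay":0,"az":0},{"dx":0,"dy":0,"dz":25,"ax":0,"ay":0,"az":0},{"dx":0,"dy":0,"dz":20,"ax":0,"ay":0,"az":0},{"dx":0,"dy":0,"dz":10,"ax":0,"ay":0,"az":0}]'
python3 - <<'E'
from h import *
to(.6437,-.2687,.29)
for n in('top','side'):
    c=cam(n); cv2.imwrite(f'pics/{n}1.png',c['img'][:,:,::-1])
i=cam('side')['img'][80:280,150:350]; j=cam('top')['img'][100:300,330:530]
cv2.imwrite('pics/a1.png',cv2.resize(np.hstack([i,j]),None,fx=2,fy=2,interpolation=cv2.INTER_CUBIC)[:,:,::-1])
E
```

```text
time: 2.38
tool_pos: [0.6399, -0.2727, 0.3009]
tcp_rot: [-3.137, -0.121, 0.007]
wrist_force: [-1.0, -0.3, 0.1]
width: 1.001
grip_force: 0.0
t 2.3833 pos [ 0.6399 -0.2727  0.3009] yaw 4.4 tilt [-0.0046  0.0023] delta tool mm [ 4.2 -3.7 10.9] F [-1.  -0.3  0.1] w 1.001 0.0
```

View pics/a1.png

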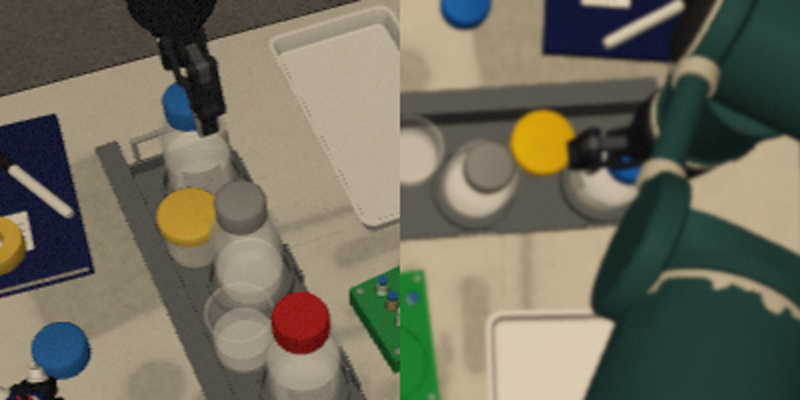

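```bash
python3 -m jog '[{"dx":2,"dy":-2,"dz":5,"ax":0,"ay":0,"az":0},{"dx":0,"dy":0,"dz":4,"ax":0,"ay":0,"az":0},{"dx":0,"dy":0,"dz":0,"ax":0,"ay":0,"az":0}]'
python3 -c "
from h import *
for i in range(3): cam('side');to(.6437,-.2687,.29)"
```

```text
time: 2.83
tool_pos: [0.6429, -0.2706, 0.296]
tcp_rot: [3.139, 0.123, 0.001]
wrist_force: [0.3, 1.0, 0.4]
width: 1.0
grip_force: 0.0
t 2.8833 pos [ 0.6428 -0.2706  0.296 ] yaw 4.47 tilt [ 0.0004 -0.0001] delta tool mm [ 1.  -1.9  6. ] F [-0.2 -0.1  0.2] w 1.0 0.0
t 2.9333 pos [ 0.6428 -0.2707  0.2961] yaw 4.47 tilt [ 0.0004 -0.0002] delta tool mm [ 1.  -1.9  6.1] F [-0.5 -0.  -0.1] w 1.002 0.0
t 2.9833 pos [ 0.6429 -0.2707  0.2962] yaw 4.47 tilt [ 0.0006 -0.0002] delta tool mm [ 1.  -1.9  6.2] F [-0.1 -0.1 -0.5] w 0.998 0.0
```

```bash
python3 -m jog '[{"dx":1,"dy":-2,"dz":6,"ax":0,"ay":0,"az":0},{"dx":0,"dy":0,"dz":0,"ax":0,"ay":0,"az":0}]'
python3 -m jog '[{"dx":0,"dy":0,"dz":0,"ax":0,"ay":0,"az":0},{"dx":0,"dy":0,"dz":0,"ax":0,"ay":0,"az":0},{"dx":0,"dy":0,"dz":0,"ax":0,"ay":0,"az":0},{"dx":0,"dy":0,"dz":0,"ax":0,"ay":0,"az":0},{"dx":0,"dy":0,"dz":0,"ax":0,"ay":0,"az":0},{"dx":0,"dy":0,"dz":0,"ax":0,"ay":0,"az":0},{"dx":0,"dy":0,"dz":0,"ax":0,"ay":0,"az":0},{"dx":0,"dy":0,"dz":0,"ax":0,"ay":0,"az":0}]' 0.3 50
```

```text
time: 3.15
tool_pos: [0.6434, -0.2683, 0.2888]
tcp_rot: [-3.139, -0.123, 0.001]
wrist_force: [-0.6, 0.7, -0.5]
width: 1.0
grip_force: 0.0
time: 3.82
tool_pos: [0.6438, -0.269, 0.2904]
tcp_rot: [3.138, 0.122, 0.002]
wrist_force: [-0.4, -2.0, 3.7]
width: 0.559
grip_force: 49.3
```

```bash
python3 - <<'E'
from h import *
to(.6437,-.2687,.29)
i=cam('side')['img'][60:260,130:330]
cv2.imwrite('pics/a2.png',cv2.resize(i,None,fx=2.5,fy=2.5,interpolation=cv2.INTER_CUBIC)[:,:,::-1])
E
```

```text
t 3.8167 pos [ 0.6438 -0.269   0.2904] yaw 4.47 tilt [ 0.0012 -0.0008] delta tool mm [-0.1 -0.3  0.4] F [-0.4 -2.   3.7] w 0.559 49.27203139057383
```

View pics/a2.png

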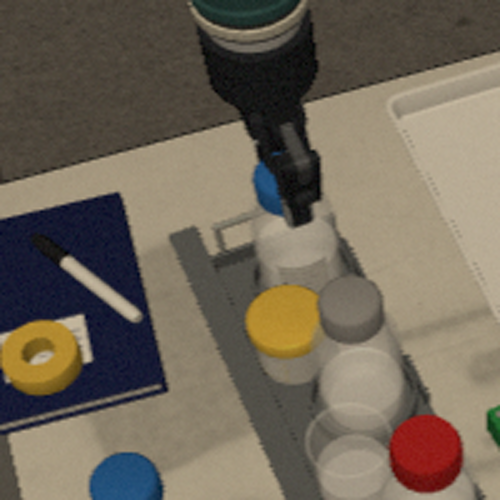

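```bash
python3 -m jog '[{"dx":0,"dy":0,"dz":-8,"ax":0,"ay":0,"az":0},{"dx":0,"dy":0,"dz":-16,"ax":0,"ay":0,"az":0},{"dx":0,"dy":0,"dz":-20,"ax":0,"ay":0,"az":0},{"dx":0,"dy":0,"dz":-16,"ax":0,"ay":0,"az":0},{"dx":-10,"dy":4,"dz":-10,"ax":0,"ay":0,"az":0},{"dx":-20,"dy":8,"dz":0,"ax":0,"ay":0,"az":0},{"dx":-26,"dy":10,"dz":0,"ax":0,"ay":0,"az":0},{"dx":-26,"dy":10,"dz":0,"ax":0,"ay":0,"az":0},{"dx":-26,"dy":10,"dz":0,"ax":0,"ay":0,"az":0},{"dx":-26,"dy":10,"dz":0,"ax":0,"ay":0,"az":0},{"dx":-26,"dy":10,"dz":0,"ax":0,"ay":0,"az":0},{"dx":-26,"dy":9,"dz":0,"ax":0,"ay":0,"az":0},{"dx":-18,"dy":6,"dz":0,"ax":0,"ay":0,"az":0},{"dx":-9,"dy":4,"dz":0,"ax":0,"ay":0,"az":0},{"dx":0,"dy":0,"dz":0,"ax":0,"ay":0,"az":0},{"dx":0,"dy":0,"dz":0,"ax":0,"ay":0,"az":0},{"dx":0,"dy":0,"dz":0,"ax":0,"ay":0,"az":0}]'
python3 - <<'E'
from h import *
to(.438,-.366,.286)
i=cam('side')['img'][0:300,130:530]
to(.438,-.366,.286)
cv2.imwrite('pics/a3.png',cv2.resize(i,None,fx=2,fy=2,interpolation=cv2.INTER_CUBIC)[:,:,::-1])
E
```

```text
time: 5.28
tool_pos: [0.4382, -0.3657, 0.3596]
tcp_rot: [-3.139, -0.123, -0.001]
wrist_force: [0.1, -0.6, -3.5]
width: 0.556
grip_force: 48.5
t 5.2833 pos [ 0.4382 -0.3657  0.3596] yaw 4.48 tilt [0.0006 0.0005] delta tool mm [-0.2  0.3 73.6] F [ 0.1 -0.6 -3.5] w 0.556 48.50523825909477
t 5.3333 pos [ 0.4384 -0.3656  0.3596] yaw 4.52 tilt [0.0004 0.0004] delta tool mm [-0.5  0.4 73.6] F [-0.4 -0.1 -3.2] w 0.558 48.504518629051745
```

View pics/a3.png

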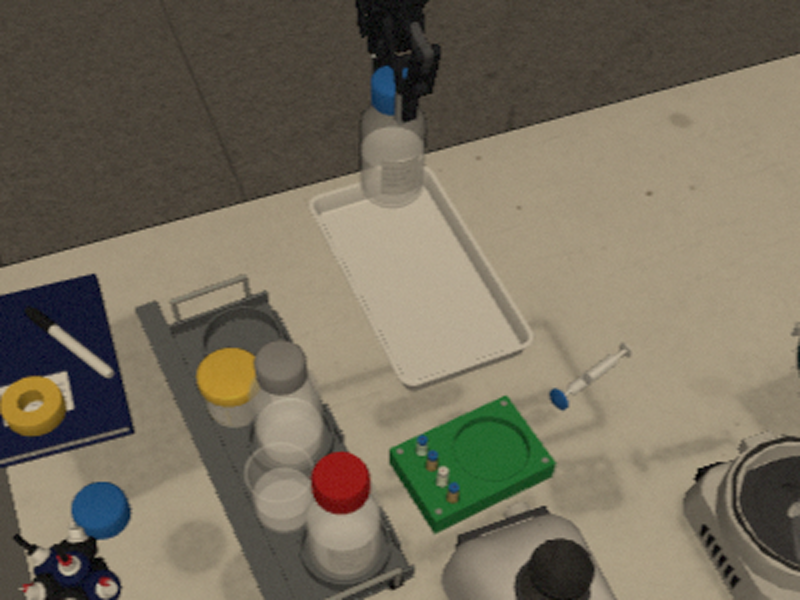

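```bash
python3 -m jog '[{"dx":0,"dy":0,"dz":15,"ax":0,"ay":0,"az":0},{"dx":0,"dy":0,"dz":25,"ax":0,"ay":0,"az":0},{"dx":0,"dy":0,"dz":18,"ax":0,"ay":0,"az":0},{"dx":0,"dy":0,"dz":8,"ax":0,"ay":0,"az":0},{"dx":0,"dy":0,"dz":4,"ax":0,"ay":0,"az":0},{"dx":0,"dy":0,"dz":2,"ax":0,"ay":0,"az":0},{"dx":0,"dy":0,"dz":0,"ax":0,"ay":0,"az":0},{"dx":0,"dy":0,"dz":0,"ax":0,"ay":0,"az":0}]'
python3 -c "
from h import *
to(.438,-.366,.2855)"
```

```text
time: 6.0
tool_pos: [0.4382, -0.3664, 0.2889]
tcp_rot: [3.138, 0.123, 0.002]
wrist_force: [-1.0, 1.1, -2.8]
width: 0.558
grip_force: 48.8
t 6.0 pos [ 0.4382 -0.3664  0.2889] yaw 4.49 tilt [ 0.0016 -0.0014] delta tool mm [-0.2 -0.4  3.4] F [-1.   1.1 -2.8] w 0.558 48.76549661625177
```

```bash
python3 -m jog '[{"dx":0,"dy":0,"dz":2,"ax":0,"ay":0,"az":0},{"dx":0,"dy":0,"dz":1,"ax":0,"ay":0,"az":0},{"dx":0,"dy":0,"dz":0,"ax":0,"ay":0,"az":0},{"dx":0,"dy":0,"dz":0,"ax":0,"ay":0,"az":0}]'
python3 -c "
from h import *
to(.438,-.366,.2855)"
```

```text
time: 6.33
tool_pos: [0.4376, -0.3662, 0.2851]
tcp_rot: [3.139, 0.122, 0.001]
wrist_force: [-0.1, 0.2, -3.3]
width: 0.556
grip_force: 48.9
t 6.3333 pos [ 0.4376 -0.3662  0.2851] yaw 4.46 tilt [ 0.0005 -0.0005] delta tool mm [ 0.4 -0.1 -0.4] F [-0.1  0.2 -3.3] w 0.556 48.89431236020755
```

```bash
for i in 1 2; do python3 -m jog '[{"dx":0,"dy":0,"dz":1,"ax":0,"ay":0,"az":0},{"dx":0,"dy":0,"dz":0,"ax":0,"ay":0,"az":0},{"dx":0,"dy":0,"dz":0,"ax":0,"ay":0,"az":0}]' | grep -E 'pos|wrist'; done
```

```text
tool_pos: [0.4379, -0.3663, 0.2849]
wrist_force: [-1.4, -0.4, 4.6]
tool_pos: [0.4381, -0.3665, 0.2848]
wrist_force: [-1.5, 1.6, 9.9]
```

```bash
python3 -m jog '[{"dx":0,"dy":0,"dz":0,"ax":0,"ay":0,"az":0},{"dx":0,"dy":0,"dz":0,"ax":0,"ay":0,"az":0},{"dx":0,"dy":0,"dz":0,"ax":0,"ay":0,"az":0},{"dx":0,"dy":0,"dz":0,"ax":0,"ay":0,"az":0},{"dx":0,"dy":0,"dz":0,"ax":0,"ay":0,"az":0},{"dx":0,"dy":0,"dz":0,"ax":0,"ay":0,"az":0},{"dx":0,"dy":0,"dz":-10,"ax":0,"ay":0,"az":0},{"dx":0,"dy":0,"dz":-25,"ax":0,"ay":0,"az":0},{"dx":0,"dy":0,"dz":-25,"ax":0,"ay":0,"az":0},{"dx":0,"dy":0,"dz":-20,"ax":0,"ay":0,"az":0},{"dx":10,"dy":-10,"dz":0,"ax":0,"ay":0,"az":0},{"dx":25,"dy":-25,"dz":0,"ax":0,"ay":0,"az":0},{"dx":25,"dy":-25,"dz":0,"ax":0,"ay":0,"az":0},{"dx":25,"dy":-25,"dz":0,"ax":0,"ay":0,"az":0},{"dx":25,"dy":-25,"dz":0,"ax":0,"ay":0,"az":0},{"dx":15,"dy":-10,"dz":0,"ax":0,"ay":0,"az":0},{"dx":0,"dy":0,"dz":0,"ax":0,"ay":0,"az":0}]' 1
python3 - <<'E'
from h import *
to(.636,-.138,.29)
c=cam('side')['img'];d=cam('top')['img']
cv2.imwrite('pics/a4.png',cv2.resize(np.vstack([c[40:220,150:400],d[130:310,290:540]]),None,fx=1.65,fy=1.65,interpolation=cv2.INTER_CUBIC)[:,:,::-1])
S=cam('side');z=(.125,.149)
m=cv2.inRange(cv2.cvtColor(c,cv2.COLOR_RGB2HSV),(0,0,80),(180,50,160))[165:205,250:290]
print(cv2.boundingRect(m))
for xy in[(.6347,-.1397),(.636,-.138),(.6369,-.1355)]: print(xy,cv2.boundingRect(hull(S,*xy,.0235,*z)), cv2.boundingRect(hull(cam('top'),*xy,.0235,*z)))
E
```

```text
time: 8.25
tool_pos: [0.5552, -0.2334, 0.3625]
tcp_rot: [-3.138, -0.129, -0.002]
wrist_force: [-0.6, -0.6, 0.3]
width: 0.995
grip_force: 0.0
t 8.25 pos [ 0.5552 -0.2334  0.3625] yaw 4.69 tilt [0.0012 0.0013] delta tool mm [ 88.2 -88.4  72.7] F [-0.6 -0.6  0.3] w 0.995 0.0
(0, 0, 40, 40)
(0.6347, -0.1397) (254, 167, 28, 30) (361, 169, 28, 28)
(0.636, -0.138) (254, 168, 28, 30) (360, 168, 28, 29)
(0.6369, -0.1355) (253, 169, 29, 30) (358, 167, 29, 29)
```

View pics/a4.png

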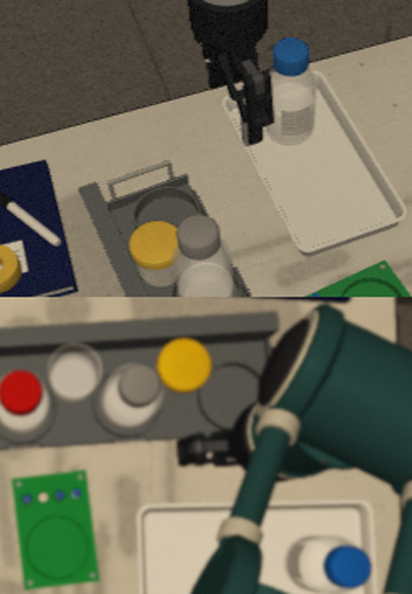

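```bash
python3 -m jog '[{"dx":15,"dy":-15,"dz":0,"ax":0,"ay":0,"az":0},{"dx":28,"dy":-28,"dz":0,"ax":0,"ay":0,"az":0},{"dx":28,"dy":-28,"dz":0,"ax":0,"ay":0,"az":0},{"dx":16,"dy":-16,"dz":0,"ax":0,"ay":0,"az":0},{"dx":0,"dy":0,"dz":15,"ax":0,"ay":0,"az":0},{"dx":0,"dy":0,"dz":20,"ax":0,"ay":0,"az":0},{"dx":0,"dy":0,"dz":15,"ax":0,"ay":0,"az":0},{"dx":0,"dy":0,"dz":5,"ax":0,"ay":0,"az":0},{"dx":0,"dy":0,"dz":0,"ax":0,"ay":0,"az":0},{"dx":0,"dy":0,"dz":0,"ax":0,"ay":0,"az":0},{"dx":0,"dy":0,"dz":0,"ax":0,"ay":0,"az":0}]'
python3 - <<'E'
from h import *
to(.6358,-.138,.2904)
E
```

```text
time: 9.47
tool_pos: [0.6331, -0.1439, 0.3091]
tcp_rot: [3.139, 0.121, 0.003]
wrist_force: [0.5, 0.5, 0.5]
width: 1.003
grip_force: 0.0
t 9.4667 pos [ 0.6331 -0.1439  0.3091] yaw 4.41 tilt [ 0.0021 -0.0005] delta tool mm [ 3.1 -5.7 18.7] F [0.5 0.5 0.5] w 1.003 0.0
```

```bash
python3 -m jog '[{"dx":3,"dy":-6,"dz":4,"ax":0,"ay":0,"az":0},{"dx":0,"dy":0,"dz":10,"ax":0,"ay":0,"az":0},{"dx":0,"dy":0,"dz":4,"ax":0,"ay":0,"az":0},{"dx":0,"dy":0,"dz":0,"ax":0,"ay":0,"az":0},{"dx":0,"dy":0,"dz":0,"ax":0,"ay":0,"az":0}]'
python3 -m jog '[{"dx":0,"dy":0,"dz":0,"ax":0,"ay":0,"az":0},{"dx":0,"dy":0,"dz":0,"ax":0,"ay":0,"az":0},{"dx":0,"dy":0,"dz":0,"ax":0,"ay":0,"az":0},{"dx":0,"dy":0,"dz":0,"ax":0,"ay":0,"az":0},{"dx":0,"dy":0,"dz":0,"ax":0,"ay":0,"az":0},{"dx":0,"dy":0,"dz":0,"ax":0,"ay":0,"az":0},{"dx":0,"dy":0,"dz":0,"ax":0,"ay":0,"az":0},{"dx":0,"dy":0,"dz":0,"ax":0,"ay":0,"az":0}]' 0.3 50
python3 - <<'E'
from h import *
to(.434,-.226,.36)
E
```

```text
time: 9.88
tool_pos: [0.6349, -0.1367, 0.2888]
tcp_rot: [-3.139, -0.123, 0.003]
wrist_force: [-0.6, -0.0, 0.1]
width: 0.995
grip_force: 0.0
time: 10.55
tool_pos: [0.6357, -0.1373, 0.2908]
tcp_rot: [3.138, 0.122, 0.003]
wrist_force: [0.7, -2.2, 5.3]
width: 0.553
grip_force: 49.1
t 10.55 pos [ 0.6357 -0.1373  0.2908] yaw 4.47 tilt [ 0.002  -0.0011] delta tool mm [-207.9   72.8  -69.5] F [ 0.7 -2.2  5.3] w 0.553 49.13592008590058
```

```bash
python3 -m jog '[{"dx":0,"dy":0,"dz":-8,"ax":0,"ay":0,"az":0},{"dx":0,"dy":0,"dz":-16,"ax":0,"ay":0,"az":0},{"dx":0,"dy":0,"dz":-20,"ax":0,"ay":0,"az":0},{"dx":0,"dy":0,"dz":-16,"ax":0,"ay":0,"az":0},{"dx":-10,"dy":4,"dz":-10,"ax":0,"ay":0,"az":0},{"dx":-20,"dy":7,"dz":0,"ax":0,"ay":0,"az":0},{"dx":-26,"dy":9,"dz":0,"ax":0,"ay":0,"az":0},{"dx":-26,"dy":9,"dz":0,"ax":0,"ay":0,"az":0},{"dx":-26,"dy":9,"dz":0,"ax":0,"ay":0,"az":0},{"dx":-26,"dy":9,"dz":0,"ax":0,"ay":0,"az":0},{"dx":-26,"dy":9,"dz":0,"ax":0,"ay":0,"az":0},{"dx":-24,"dy":8,"dz":0,"ax":0,"ay":0,"az":0},{"dx":-16,"dy":6,"dz":0,"ax":0,"ay":0,"az":0},{"dx":-8,"dy":3,"dz":0,"ax":0,"ay":0,"az":0},{"dx":0,"dy":0,"dz":15,"ax":0,"ay":0,"az":0},{"dx":0,"dy":0,"dz":24,"ax":0,"ay":0,"az":0},{"dx":0,"dy":0,"dz":18,"ax":0,"ay":0,"az":0},{"dx":0,"dy":0,"dz":8,"ax":0,"ay":0,"az":0},{"dx":0,"dy":0,"dz":4,"ax":0,"ay":0,"az":0},{"dx":0,"dy":0,"dz":0,"ax":0,"ay":0,"az":0}]'
python3 -m jog '[{"dx":0,"dy":0,"dz":0,"ax":0,"ay":0,"az":0},{"dx":0,"dy":0,"dz":0,"ax":0,"ay":0,"az":0}]'
python3 - <<'E'
from h import *
to(.434,-.226,.2855)
E
```

```text
time: 12.22
tool_pos: [0.4332, -0.2255, 0.2895]
tcp_rot: [-3.138, -0.123, 0.003]
wrist_force: [-0.3, -0.5, -5.4]
width: 0.551
grip_force: 48.9
time: 12.38
tool_pos: [0.4344, -0.2262, 0.2919]
tcp_rot: [3.138, 0.123, 0.003]
wrist_force: [-0.0, 0.2, -5.0]
width: 0.554
grip_force: 48.9
t 12.3833 pos [ 0.4344 -0.2262  0.2919] yaw 4.48 tilt [ 0.002 -0.001] delta tool mm [-0.4 -0.2  6.4] F [-0.   0.2 -5. ] w 0.554 48.89077211974836
```

```bash
python3 -m jog '[{"dx":0,"dy":0,"dz":4,"ax":0,"ay":0,"az":0},{"dx":0,"dy":0,"dz":1,"ax":0,"ay":0,"az":0},{"dx":0,"dy":0,"dz":1,"ax":0,"ay":0,"az":0},{"dx":0,"dy":0,"dz":0,"ax":0,"ay":0,"az":0},{"dx":0,"dy":0,"dz":0,"ax":0,"ay":0,"az":0}]'|grep -E "pos|wri";for i in 1 2; do python3 -m jog '[{"dx":0,"dy":0,"dz":1,"ax":0,"ay":0,"az":0},{"dx":0,"dy":0,"dz":0,"ax":0,"ay":0,"az":0},{"dx":0,"dy":0,"dz":0,"ax":0,"ay":0,"az":0}]' | grep -E 'pos|wrist'; done
```

```text
tool_pos: [0.4345, -0.2264, 0.2864]
wrist_force: [-0.6, -0.4, 5.9]
tool_pos: [0.4349, -0.2266, 0.2863]
wrist_force: [-1.0, 0.1, 10.7]
tool_pos: [0.4353, -0.2267, 0.2863]
wrist_force: [-0.9, 0.5, 13.9]
```

```bash
python3 -m jog '[{"dx":0,"dy":0,"dz":-1,"ax":0,"ay":0,"az":0},{"dx":0,"dy":0,"dz":0,"ax":0,"ay":0,"az":0},{"dx":0,"dy":0,"dz":0,"ax":0,"ay":0,"az":0},{"dx":0,"dy":0,"dz":0,"ax":0,"ay":0,"az":0},{"dx":0,"dy":0,"dz":0,"ax":0,"ay":0,"az":0},{"dx":0,"dy":0,"dz":0,"ax":0,"ay":0,"az":0},{"dx":0,"dy":0,"dz":-10,"ax":0,"ay":0,"az":0},{"dx":0,"dy":0,"dz":-25,"ax":0,"ay":0,"az":0},{"dx":0,"dy":0,"dz":-25,"ax":0,"ay":0,"az":0},{"dx":0,"dy":0,"dz":-20,"ax":0,"ay":0,"az":0},{"dx":10,"dy":0,"dz":0,"ax":0,"ay":0,"az":0},{"dx":25,"dy":0,"dz":0,"ax":0,"ay":0,"az":0},{"dx":30,"dy":0,"dz":0,"ax":0,"ay":0,"az":0},{"dx":15,"dy":0,"dz":0,"ax":0,"ay":0,"az":0},{"dx":0,"dy":0,"dz":0,"ax":0,"ay":0,"az":0},{"dx":0,"dy":0,"dz":0,"ax":0,"ay":0,"az":0}]' 1
python3 - <<'E'
from h import *
to(.674,-.2015,.215)
C={n:cam(n) for n in('top','side')}
for k,sd in (('top',(402,171)),('side',(245,190))):
    ce,A=blob(C[k]['img'],(18,140,80),(32,255,255),sd); r,z0,z1=.0325,.053,.066
    f=least_squares(lambda p:cen(hull(C[k],p[0],p[1],r,z0,z1))-ce,unproj(C[k],ce,z1),diff_step=1e-3)
    print(k,ce.round(1),A,cv2.contourArea(hull(C[k],*f.x,r,z0,z1)),f.x.round(4))
    i=C[k]['img'].copy()
    if k=='side': i=i[40:280,180:420]
    else: i=i[130:370,290:530]
    cv2.imwrite(f'pics/b_{k}.png',i)
cv2.imwrite('pics/b.png',cv2.resize(np.hstack([cv2.imread('pics/b_top.png'),cv2.imread('pics/b_side.png')]),None,fx=1.66,fy=1.66,interpolation=cv2.INTER_CUBIC)[:,:,::-1])
E
```

```text
time: 14.63
tool_pos: [0.5138, -0.2194, 0.3631]
tcp_rot: [-3.139, -0.124, 0.002]
wrist_force: [-0.7, 0.7, -0.0]
width: 1.0
grip_force: 0.0
t 14.6333 pos [ 0.5138 -0.2194  0.3631] yaw 4.53 tilt [-0.0015  0.0005] delta tool mm [161.3  -5.1 147.8] F [-0.7  0.7 -0. ] w 1.0 0.0
top [401.1 170.8] 893 891.6457457488868 [ 0.6738 -0.202 ]
side [244.4 188.1] 774 833.1137800709112 [ 0.672  -0.1998]
```

View pics/b.png

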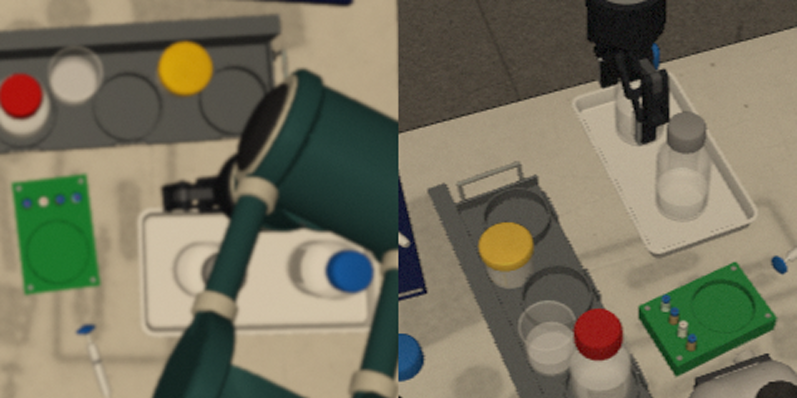

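```bash
python3 -m jog '[{"dx":15,"dy":0,"dz":0,"ax":0,"ay":0,"az":0},{"dx":30,"dy":-1,"dz":10,"ax":0,"ay":0,"az":0},{"dx":35,"dy":-1,"dz":10,"ax":0,"ay":0,"az":0},{"dx":35,"dy":-1,"dz":10,"ax":0,"ay":0,"az":0},{"dx":30,"dy":-1,"dz":10,"ax":0,"ay":0,"az":0},{"dx":13,"dy":-1,"dz":10,"ax":0,"ay":0,"az":0},{"dx":0,"dy":0,"dz":20,"ax":0,"ay":0,"az":0},{"dx":0,"dy":0,"dz":20,"ax":0,"ay":0,"az":0},{"dx":0,"dy":0,"dz":10,"ax":0,"ay":0,"az":0},{"dx":0,"dy":0,"dz":0,"ax":0,"ay":0,"az":0},{"dx":0,"dy":0,"dz":0,"ax":0,"ay":0,"az":0},{"dx":0,"dy":0,"dz":0,"ax":0,"ay":0,"az":0}]'
python3 - <<'E'
from h import *
to(.6735,-.2012,.208)
E
```

```text
time: 15.73
tool_pos: [0.6705, -0.2028, 0.2651]
tcp_rot: [3.139, 0.122, 0.003]
wrist_force: [-0.1, -0.2, 0.7]
width: 1.004
grip_force: 0.0
t 15.7333 pos [ 0.6705 -0.2028  0.2651] yaw 4.44 tilt [ 0.0016 -0.0006] delta tool mm [ 3.  -1.4 57.1] F [-0.1 -0.2  0.7] w 1.004 0.0
```

```bash
python3 -m jog '[{"dx":3,"dy":-1.5,"dz":5,"ax":0,"ay":0,"az":0},{"dx":0,"dy":0,"dz":15,"ax":0,"ay":0,"az":0},{"dx":0,"dy":0,"dz":15,"ax":0,"ay":0,"az":0},{"dx":0,"dy":0,"dz":10,"ax":0,"ay":0,"az":0},{"dx":0,"dy":0,"dz":8,"ax":0,"ay":0,"az":0},{"dx":0,"dy":0,"dz":4,"ax":0,"ay":0,"az":0},{"dx":0,"dy":0,"dz":0,"ax":0,"ay":0,"az":0},{"dx":0,"dy":0,"dz":0,"ax":0,"ay":0,"az":0}]'
python3 - <<'E'
from h import *
to(.6735,-.2012,.208)
i=cam('side')['img'][120:270,180:330]
cv2.imwrite('pics/b2.png',cv2.resize(i,None,fx=3,fy=3,interpolation=cv2.INTER_CUBIC)[:,:,::-1])
E
```

```text
time: 16.4
tool_pos: [0.6733, -0.2006, 0.2061]
tcp_rot: [-3.139, -0.122, 0.001]
wrist_force: [-1.1, -0.7, -0.3]
width: 1.0
grip_force: 0.0
t 16.4 pos [ 0.6733 -0.2006  0.2061] yaw 4.47 tilt [-0.0008  0.0003] delta tool mm [ 0.2  0.6 -1.9] F [-1.1 -0.7 -0.3] w 1.0 0.0
```

View pics/b2.png

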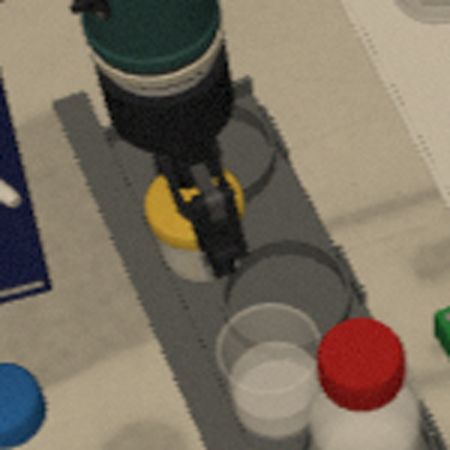

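Finger tip reaches past the lid's lower edge, between the tub and the grey well; aligned. Close.

```bash
python3 -m jog '[{"dx":0,"dy":0,"dz":0,"ax":0,"ay":0,"az":0},{"dx":0,"dy":0,"dz":0,"ax":0,"ay":0,"az":0},{"dx":0,"dy":0,"dz":0,"ax":0,"ay":0,"az":0},{"dx":0,"dy":0,"dz":0,"ax":0,"ay":0,"az":0},{"dx":0,"dy":0,"dz":0,"ax":0,"ay":0,"az":0},{"dx":0,"dy":0,"dz":0,"ax":0,"ay":0,"az":0}]' 0.5 25
python3 -c "
from h import *
to(.454,-.0543,.29)"
python3 -m jog '[{"dx":0,"dy":0,"dz":-6,"ax":0,"ay":0,"az":0},{"dx":0,"dy":0,"dz":-15,"ax":0,"ay":0,"az":0},{"dx":0,"dy":0,"dz":-25,"ax":0,"ay":0,"az":0},{"dx":0,"dy":0,"dz":-25,"ax":0,"ay":0,"az":0},{"dx":0,"dy":0,"dz":-15,"ax":0,"ay":0,"az":0},{"dx":-10,"dy":-7,"dz":0,"ax":0,"ay":0,"az":0},{"dx":-20,"dy":-14,"dz":0,"ax":0,"ay":0,"az":0},{"dx":-20,"dy":-14,"dz":0,"ax":0,"ay":0,"az":0},{"dx":-10,"dy":-7,"dz":0,"ax":0,"ay":0,"az":0},{"dx":0,"dy":0,"dz":0,"ax":0,"ay":0,"az":0},{"dx":0,"dy":0,"dz":0,"ax":0,"ay":0,"az":0}]'
```

```text
time: 16.95
tool_pos: [0.674, -0.2008, 0.2079]
tcp_rot: [3.138, 0.122, 0.003]
wrist_force: [0.3, -0.7, 5.0]
width: 0.746
grip_force: 27.9
t 16.95 pos [ 0.674  -0.2008  0.2079] yaw 4.47 tilt [ 0.0021 -0.0007] delta tool mm [-207.7 -163.2  -82.6] F [ 0.3 -0.7  5. ] w 0.746 27.9404479265213
time: 17.87
tool_pos: [0.6099, -0.1632, 0.2931]
tcp_rot: [3.139, 0.123, 0.0]
wrist_force: [-0.2, 0.6, -1.1]
width: 0.745
grip_force: 28.8
```

```bash
python3 - <<'E'
from h import *
S=cam('side');T=cam('top')
for uv in[(375.5,224),(376.4,225)]: print(unproj(S,uv,.026).round(4))
v=np.array([unproj(T,(265+158.5/2.8-.5,130+339/2.8-.5),z) for z in(.04,.046)]);print(v.round(4), np.linalg.norm(v-[.454,-.0543],axis=1))
# green mask hull both views, fit pose+offset
import itertools
gm={}
for k,c in(('top',T),('side',S)):
    m=cv2.inRange(cv2.cvtColor(c['img'],cv2.COLOR_RGB2HSV),(50,110,30),(80,255,255)); n,l,s,ce=cv2.connectedComponentsWithStats(m); i=1+np.argmax(s[1:,4]); gm[k]=(l==i).astype(np.uint8); print(k,s[i])
def area(k,c,p):
    x,y,th,o=p; cs,sn=np.cos(th),np.sin(th)
    P=np.array([[x+cs*(o+a*.068)-sn*b*.046,y+sn*(o+a*.068)+cs*b*.046,z] for a,b,z in itertools.product((-1,1),(-1,1),(0,.026))])
    return cv2.convexHull(proj(c,P).astype(np.float32)).reshape(-1,2)
def cost(p,k,c):
    h=cv2.convexHull(np.vstack([q.reshape(-1,2) for q in cv2.findContours(gm[k],cv2.RETR_EXTERNAL,cv2.CHAIN_APPROX_NONE)[0]])).astype(np.float32).reshape(-1,2)
    H=area(k,c,[p[0],p[1],p[2],0]); 
    A=np.zeros((1920,2560),np.uint8);B=A.copy();cv2.fillPoly(A,[np.int32(h*4+2)],1);cv2.fillPoly(B,[np.int32(H*4+2)],1)
    return int((A!=B).sum())
from scipy.optimize import minimize
for k,c in(('top',T),('side',S)):
    r=minimize(cost,[.477,-.0514,.13],args=(k,c),method='Nelder-Mead',options=dict(initial_simplex=[[.477,-.0514,.13],[.483,-.0514,.13],[.477,-.045,.13],[.477,-.0514,.16]])); print(k,'block centre',r.x.round(4),r.fun/16)
E
```

```text
[ 0.4529 -0.0504]
[ 0.4521 -0.0476]
[[ 0.515  -0.0462]
 [ 0.5147 -0.046 ]] [0.0615294  0.06127511]
top [ 298  236   54   71 2781]
side [ 325  198   82   68 2899]
top block centre [ 0.4752 -0.0529  0.1377] 117.875
side block centre [ 0.4733 -0.0503  0.1334] 119.375
```

```bash
python3 -m jog '[{"dx":-12,"dy":-10,"dz":0,"ax":0,"ay":0,"az":0},{"dx":-24,"dy":-20,"dz":0,"ax":0,"ay":0,"az":0},{"dx":-28,"dy":-23,"dz":0,"ax":0,"ay":0,"az":0},{"dx":-28,"dy":-23,"dz":0,"ax":0,"ay":0,"az":0},{"dx":-28,"dy":-23,"dz":0,"ax":0,"ay":0,"az":0},{"dx":-18,"dy":-15,"dz":0,"ax":0,"ay":0,"az":0},{"dx":-9,"dy":-8,"dz":0,"ax":0,"ay":0,"az":-3},{"dx":0,"dy":0,"dz":10,"ax":0,"ay":0,"az":0},{"dx":0,"dy":0,"dz":15,"ax":0,"ay":0,"az":0},{"dx":0,"dy":0,"dz":10,"ax":0,"ay":0,"az":0},{"dx":0,"dy":0,"dz":5,"ax":0,"ay":0,"az":0},{"dx":0,"dy":0,"dz":0,"ax":0,"ay":0,"az":0},{"dx":0,"dy":0,"dz":0,"ax":0,"ay":0,"az":0},{"dx":0,"dy":0,"dz":0,"ax":0,"ay":0,"az":0}]'
python3 - <<'E'
from h import *
to(.4533,-.053,.215)
i=cam('side')['img'][140:290,290:490]; j=cam('top')['img'][190:340,240:440]
cv2.imwrite('pics/b3.png',cv2.resize(np.hstack([i,j]),None,fx=2,fy=2,interpolation=cv2.INTER_CUBIC)[:,:,::-1])
E
```

```text
time: 19.13
tool_pos: [0.4549, -0.0536, 0.253]
tcp_rot: [3.135, 0.204, 0.001]
wrist_force: [0.1, 0.1, -1.1]
width: 0.744
grip_force: 28.8
t 19.1333 pos [ 0.4549 -0.0536  0.253 ] yaw 7.44 tilt [ 0.0005 -0.0001] delta tool mm [-1.6 -0.8 38. ] F [ 0.1  0.1 -1.1] w 0.744 28.78021001815796
```

View pics/b3.png

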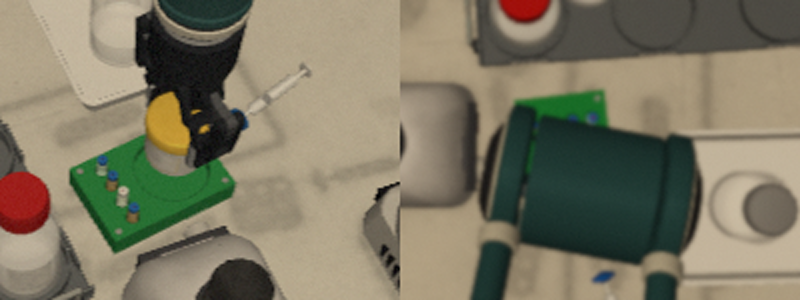

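```bash
python3 -m jog '[{"dx":-1.5,"dy":-0.5,"dz":8,"ax":0,"ay":0,"az":0},{"dx":0,"dy":0,"dz":14,"ax":0,"ay":0,"az":0},{"dx":0,"dy":0,"dz":8,"ax":0,"ay":0,"az":0},{"dx":0,"dy":0,"dz":4,"ax":0,"ay":0,"az":0},{"dx":0,"dy":0,"dz":0,"ax":0,"ay":0,"az":0},{"dx":0,"dy":0,"dz":0,"ax":0,"ay":0,"az":0},{"dx":0,"dy":0,"dz":0,"ax":0,"ay":0,"az":0}]' | grep -E "pos|wri"; for i in 1 2 3 ; do python3 -m jog '[{"dx":0,"dy":0,"dz":1.5,"ax":0,"ay":0,"az":0},{"dx":0,"dy":0,"dz":0,"ax":0,"ay":0,"az":0},{"dx":0,"dy":0,"dz":0,"ax":0,"ay":0,"az":0}]' | grep -E 'pos|wrist'; done
```

```text
tool_pos: [0.453, -0.053, 0.2191]
wrist_force: [-0.3, -0.2, -0.7]
tool_pos: [0.4528, -0.053, 0.2175]
wrist_force: [-0.6, 0.1, -1.0]
tool_pos: [0.4526, -0.0529, 0.2156]
wrist_force: [-0.3, -0.7, -1.1]
tool_pos: [0.4526, -0.0529, 0.214]
wrist_force: [0.2, -0.2, -0.6]
```

```bash
for i in 1 2 ; do python3 -m jog '[{"dx":0,"dy":0,"dz":1,"ax":0,"ay":0,"az":0},{"dx":0,"dy":0,"dz":0,"ax":0,"ay":0,"az":0},{"dx":0,"dy":0,"dz":0,"ax":0,"ay":0,"az":0}]' | grep -E 'pos|wrist'; done
```

```text
tool_pos: [0.4528, -0.053, 0.2139]
wrist_force: [-3.5, -0.2, 5.4]
tool_pos: [0.4528, -0.053, 0.2138]
wrist_force: [-6.2, 0.2, 15.0]
```

```bash
python3 -m jog '[{"dx":0,"dy":0,"dz":-1,"ax":0,"ay":0,"az":0},{"dx":0,"dy":0,"dz":0,"ax":0,"ay":0,"az":0},{"dx":0,"dy":0,"dz":0,"ax":0,"ay":0,"az":0},{"dx":0,"dy":0,"dz":0,"ax":0,"ay":0,"az":0},{"dx":0,"dy":0,"dz":0,"ax":0,"ay":0,"az":0},{"dx":0,"dy":0,"dz":-8,"ax":0,"ay":0,"az":0},{"dx":0,"dy":0,"dz":-20,"ax":0,"ay":0,"az":0},{"dx":0,"dy":0,"dz":-30,"ax":0,"ay":0,"az":0},{"dx":0,"dy":0,"dz":-35,"ax":0,"ay":0,"az":0},{"dx":0,"dy":0,"dz":-35,"ax":0,"ay":0,"az":0},{"dx":0,"dy":0,"dz":-20,"ax":0,"ay":0,"az":3},{"dx":-3,"dy":17,"dz":0,"ax":0,"ay":0,"az":0},{"dx":-6,"dy":34,"dz":0,"ax":0,"ay":0,"az":0},{"dx":-6,"dy":34,"dz":0,"ax":0,"ay":0,"az":0},{"dx":-7,"dy":34,"dz":0,"ax":0,"ay":0,"az":0},{"dx":-6,"dy":34,"dz":0,"ax":0,"ay":0,"az":0},{"dx":-3,"dy":17,"dz":0,"ax":0,"ay":0,"az":0},{"dx":0,"dy":0,"dz":0,"ax":0,"ay":0,"az":0},{"dx":0,"dy":0,"dz":0,"ax":0,"ay":0,"az":0}]' 1
python3 - <<'E'
from h import *
to(.4346,-.2264,.2862)
C={n:cam(n) for n in('top','side')}
for k,sd in (('top',(325,280)),('side',(375,215))):
    ce,A=blob(C[k]['img'],(18,140,80),(32,255,255),sd); r,z0,z1=.0325,.059,.072
    f=least_squares(lambda p:cen(hull(C[k],p[0],p[1],r,z0,z1))-ce,unproj(C[k],ce,z1),diff_step=1e-3)
    print(k,ce.round(1),A,cv2.contourArea(hull(C[k],*f.x,r,z0,z1)),f.x.round(4))
E
```

```text
time: 22.65
tool_pos: [0.4348, -0.2256, 0.3615]
tcp_rot: [-3.139, -0.119, -0.0]
wrist_force: [1.0, -0.1, -0.3]
width: 0.997
grip_force: 0.0
t 22.65 pos [ 0.4348 -0.2256  0.3615] yaw 4.33 tilt [-0.      0.0005] delta tool mm [-0.2  0.8 75.3] F [ 1.  -0.1 -0.3] w 0.997 0.0
top [324.5 282.8] 896 910.6300441510975 [ 0.4521 -0.0525]
side [378.5 212.7] 839 904.7602076779585 [ 0.4509 -0.0509]
```

```bash
python3 -m jog '[{"dx":0,"dy":1,"dz":12,"ax":0,"ay":0,"az":0},{"dx":0,"dy":0,"dz":20,"ax":0,"ay":0,"az":0},{"dx":0,"dy":0,"dz":20,"ax":0,"ay":0,"az":0},{"dx":0,"dy":0,"dz":12,"ax":0,"ay":0,"az":0},{"dx":0,"dy":0,"dz":6,"ax":0,"ay":0,"az":0},{"dx":0,"dy":0,"dz":3,"ax":0,"ay":0,"az":0},{"dx":0,"dy":0,"dz":0,"ax":0,"ay":0,"az":0},{"dx":0,"dy":0,"dz":0,"ax":0,"ay":0,"az":0},{"dx":0,"dy":0,"dz":0,"ax":0,"ay":0,"az":0}]'
python3 -c "
from h import *
to(.4346,-.2264,.2862)"
```

```text
time: 23.5
tool_pos: [0.4357, -0.2261, 0.2893]
tcp_rot: [3.138, 0.123, 0.003]
wrist_force: [-0.5, 0.4, 1.4]
width: 1.001
grip_force: 0.0
t 23.5 pos [ 0.4357 -0.2261  0.2893] yaw 4.48 tilt [ 0.0018 -0.001 ] delta tool mm [-1.1  0.2  3.1] F [-0.5  0.4  1.4] w 1.001 0.0
```

```bash
python3 -m jog '[{"dx":-1,"dy":0,"dz":3,"ax":0,"ay":0,"az":0},{"dx":0,"dy":0,"dz":0,"ax":0,"ay":0,"az":0},{"dx":0,"dy":0,"dz":0,"ax":0,"ay":0,"az":0}]' | grep pos
python3 -m jog '[{"dx":0,"dy":0,"dz":0,"ax":0,"ay":0,"az":0},{"dx":0,"dy":0,"dz":0,"ax":0,"ay":0,"az":0},{"dx":0,"dy":0,"dz":0,"ax":0,"ay":0,"az":0},{"dx":0,"dy":0,"dz":0,"ax":0,"ay":0,"az":0},{"dx":0,"dy":0,"dz":0,"ax":0,"ay":0,"az":0},{"dx":0,"dy":0,"dz":0,"ax":0,"ay":0,"az":0},{"dx":0,"dy":0,"dz":0,"ax":0,"ay":0,"az":0},{"dx":0,"dy":0,"dz":0,"ax":0,"ay":0,"az":0}]' 0.3 50
python3 -m jog '[{"dx":0,"dy":0,"dz":-8,"ax":0,"ay":0,"az":0},{"dx":0,"dy":0,"dz":-16,"ax":0,"ay":0,"az":0},{"dx":0,"dy":0,"dz":-20,"ax":0,"ay":0,"az":0},{"dx":0,"dy":0,"dz":-20,"ax":0,"ay":0,"az":0},{"dx":0,"dy":0,"dz":-12,"ax":0,"ay":0,"az":0},{"dx":8,"dy":-3,"dz":0,"ax":0,"ay":0,"az":0},{"dx":18,"dy":-6,"dz":0,"ax":0,"ay":0,"az":0},{"dx":26,"dy":-9,"dz":0,"ax":0,"ay":0,"az":0},{"dx":26,"dy":-9,"dz":0,"ax":0,"ay":0,"az":0},{"dx":26,"dy":-9,"dz":0,"ax":0,"ay":0,"az":0},{"dx":26,"dy":-9,"dz":0,"ax":0,"ay":0,"az":0},{"dx":26,"dy":-9,"dz":0,"ax":0,"ay":0,"az":0},{"dx":26,"dy":-9,"dz":0,"ax":0,"ay":0,"az":0},{"dx":17,"dy":-7,"dz":0,"ax":0,"ay":0,"az":0},{"dx":8,"dy":-3,"dz":0,"ax":0,"ay":0,"az":0},{"dx":0,"dy":0,"dz":0,"ax":0,"ay":0,"az":0},{"dx":0,"dy":0,"dz":0,"ax":0,"ay":0,"az":0},{"dx":0,"dy":0,"dz":0,"ax":0,"ay":0,"az":0},{"dx":0,"dy":0,"dz":0,"ax":0,"ay":0,"az":0}]'
python3 -c "
from h import *
to(.6357,-.1373,.2908)"
```

```text
tool_pos: [0.4341, -0.226, 0.2854]
time: 24.42
tool_pos: [0.4348, -0.2267, 0.2865]
tcp_rot: [3.137, 0.123, 0.003]
wrist_force: [0.4, -2.9, 6.0]
width: 0.554
grip_force: 48.6
time: 26.0
tool_pos: [0.6337, -0.1375, 0.3606]
tcp_rot: [-3.139, -0.121, 0.003]
wrist_force: [0.5, 0.0, -5.4]
width: 0.554
grip_force: 48.2
t 26.0 pos [ 0.6337 -0.1375  0.3606] yaw 4.42 tilt [-0.0016  0.0002] delta tool mm [ 2.1 -0.  69.8] F [ 0.5  0.  -5.4] w 0.554 48.24551721832904
```

```bash
python3 -m jog '[{"dx":2,"dy":0,"dz":10,"ax":0,"ay":0,"az":0},{"dx":0,"dy":0,"dz":14,"ax":0,"ay":0,"az":0},{"dx":0,"dy":0,"dz":10,"ax":0,"ay":0,"az":0},{"dx":0,"dy":0,"dz":6,"ax":0,"ay":0,"az":0},{"dx":0,"dy":0,"dz":0,"ax":0,"ay":0,"az":0},{"dx":0,"dy":0,"dz":0,"ax":0,"ay":0,"az":0},{"dx":0,"dy":0,"dz":0,"ax":0,"ay":0,"az":0},{"dx":0,"dy":0,"dz":0,"ax":0,"ay":0,"az":0}]' | grep -E 'pos|wri'
python3 - <<'E'
from h import *
to(.6357,-.1373,.2908)
i=cam('side')['img'][80:280,170:370]; j=cam('top')['img'][100:300,290:490]
cv2.imwrite('pics/c1.png',cv2.resize(np.hstack([i,j]),None,fx=2,fy=2,interpolation=cv2.INTER_CUBIC)[:,:,::-1])
E
```

```text
tool_pos: [0.6372, -0.137, 0.322]
wrist_force: [0.9, -0.3, -5.2]
t 26.6667 pos [ 0.6372 -0.137   0.322 ] yaw 4.47 tilt [ 0.0015 -0.0004] delta tool mm [-1.6  0.2 31.2] F [ 0.9 -0.3 -5.2] w 0.552 48.46950811368515
```

View pics/c1.png

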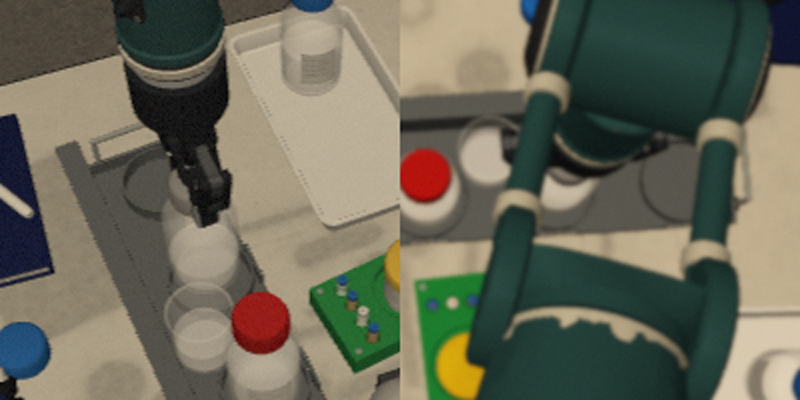

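```bash
python3 -m jog '[{"dx":-1.5,"dy":0,"dz":6,"ax":0,"ay":0,"az":0},{"dx":0,"dy":0,"dz":7,"ax":0,"ay":0,"az":0},{"dx":0,"dy":0,"dz":7,"ax":0,"ay":0,"az":0},{"dx":0,"dy":0,"dz":5,"ax":0,"ay":0,"az":0},{"dx":0,"dy":0,"dz":3,"ax":0,"ay":0,"az":0},{"dx":0,"dy":0,"dz":0,"ax":0,"ay":0,"az":0},{"dx":0,"dy":0,"dz":0,"ax":0,"ay":0,"az":0},{"dx":0,"dy":0,"dz":0,"ax":0,"ay":0,"az":0}]' | grep -E 'pos|wri'
for i in 1 2 3 ; do python3 -m jog '[{"dx":0,"dy":0,"dz":1,"ax":0,"ay":0,"az":0},{"dx":0,"dy":0,"dz":0,"ax":0,"ay":0,"az":0},{"dx":0,"dy":0,"dz":0,"ax":0,"ay":0,"az":0}]' | grep -E 'pos|wrist'; done
```

```text
tool_pos: [0.6355, -0.1371, 0.2934]
wrist_force: [-0.1, -0.2, -5.0]
tool_pos: [0.6354, -0.137, 0.2924]
wrist_force: [-0.4, 0.2, -5.6]
tool_pos: [0.6352, -0.137, 0.2911]
wrist_force: [0.0, -0.4, -5.7]
tool_pos: [0.6356, -0.137, 0.2908]
wrist_force: [0.2, 1.0, -2.7]
```

```bash
python3 -m jog '[{"dx":0,"dy":0,"dz":1,"ax":0,"ay":0,"az":0},{"dx":0,"dy":0,"dz":0,"ax":0,"ay":0,"az":0},{"dx":0,"dy":0,"dz":0,"ax":0,"ay":0,"az":0}]' | grep -E 'pos|wrist'
python3 -m jog '[{"dx":0,"dy":0,"dz":0,"ax":0,"ay":0,"az":0},{"dx":0,"dy":0,"dz":0,"ax":0,"ay":0,"az":0},{"dx":0,"dy":0,"dz":0,"ax":0,"ay":0,"az":0},{"dx":0,"dy":0,"dz":0,"ax":0,"ay":0,"az":0},{"dx":0,"dy":0,"dz":0,"ax":0,"ay":0,"az":0},{"dx":0,"dy":0,"dz":0,"ax":0,"ay":0,"az":0},{"dx":0,"dy":0,"dz":-10,"ax":0,"ay":0,"az":0},{"dx":0,"dy":0,"dz":-25,"ax":0,"ay":0,"az":0},{"dx":0,"dy":0,"dz":-25,"ax":0,"ay":0,"az":0},{"dx":0,"dy":0,"dz":-15,"ax":0,"ay":0,"az":0},{"dx":-12,"dy":12,"dz":0,"ax":0,"ay":0,"az":0},{"dx":-25,"dy":25,"dz":0,"ax":0,"ay":0,"az":0},{"dx":-28,"dy":28,"dz":0,"ax":0,"ay":0,"az":0},{"dx":-28,"dy":28,"dz":0,"ax":0,"ay":0,"az":0},{"dx":-28,"dy":28,"dz":0,"ax":0,"ay":0,"az":0},{"dx":-28,"dy":28,"dz":0,"ax":0,"ay":0,"az":0},{"dx":-28,"dy":28,"dz":0,"ax":0,"ay":0,"az":0},{"dx":-25,"dy":24,"dz":0,"ax":0,"ay":0,"az":0},{"dx":-12,"dy":12,"dz":0,"ax":0,"ay":0,"az":0},{"dx":0,"dy":0,"dz":0,"ax":0,"ay":0,"az":0}]' 1
python3 -m jog '[{"dx":0,"dy":0,"dz":0,"ax":0,"ay":0,"az":0},{"dx":0,"dy":0,"dz":0,"ax":0,"ay":0,"az":0}]'|grep pos
python3 -c "
from h import *
to(.438,-.3665,.2853)"
```

```text
tool_pos: [0.6357, -0.1371, 0.2907]
wrist_force: [-2.2, 0.5, 4.7]
time: 30.1
tool_pos: [0.4353, -0.3687, 0.3639]
tcp_rot: [3.139, 0.116, -0.003]
wrist_force: [0.1, 0.7, -0.1]
width: 0.996
grip_force: 0.0
tool_pos: [0.4383, -0.3658, 0.3639]
t 30.2667 pos [ 0.4383 -0.3658  0.3639] yaw 4.44 tilt [-0.0001  0.0008] delta tool mm [-0.4  0.8 78.6] F [ 0.2  0.5 -0.2] w 1.002 0.0
```

```bash
python3 -m jog '[{"dx":0,"dy":1,"dz":12,"ax":0,"ay":0,"az":0},{"dx":0,"dy":0,"dz":20,"ax":0,"ay":0,"az":0},{"dx":0,"dy":0,"dz":22,"ax":0,"ay":0,"az":0},{"dx":0,"dy":0,"dz":14,"ax":0,"ay":0,"az":0},{"dx":0,"dy":0,"dz":7,"ax":0,"ay":0,"az":0},{"dx":0,"dy":0,"dz":3,"ax":0,"ay":0,"az":0},{"dx":0,"dy":0,"dz":0,"ax":0,"ay":0,"az":0},{"dx":0,"dy":0,"dz":0,"ax":0,"ay":0,"az":0},{"dx":0,"dy":0,"dz":0,"ax":0,"ay":0,"az":0}]' | grep pos
python3 -m jog '[{"dx":0,"dy":0,"dz":0,"ax":0,"ay":0,"az":0},{"dx":0,"dy":0,"dz":0,"ax":0,"ay":0,"az":0},{"dx":0,"dy":0,"dz":0,"ax":0,"ay":0,"az":0}]' | grep -E "pos|force"
python3 -c "
from h import *
to(.438,-.3665,.2853)"
```

```text
tool_pos: [0.4393, -0.3672, 0.2874]
tool_pos: [0.4387, -0.3672, 0.2869]
wrist_force: [-0.3, -0.4, -0.4]
grip_force: 0.0
t 31.2667 pos [ 0.4387 -0.3672  0.2869] yaw 4.46 tilt [ 0.0009 -0.0008] delta tool mm [-0.7 -0.8  1.6] F [-0.3 -0.4 -0.4] w 1.001 0.0
```

```bash
python3 -m jog '[{"dx":-0.5,"dy":-0.5,"dz":1.5,"ax":0,"ay":0,"az":0},{"dx":0,"dy":0,"dz":0,"ax":0,"ay":0,"az":0},{"dx":0,"dy":0,"dz":0,"ax":0,"ay":0,"az":0}]' | grep pos
python3 -m jog '[{"dx":0,"dy":0,"dz":0,"ax":0,"ay":0,"az":0},{"dx":0,"dy":0,"dz":0,"ax":0,"ay":0,"az":0},{"dx":0,"dy":0,"dz":0,"ax":0,"ay":0,"az":0},{"dx":0,"dy":0,"dz":0,"ax":0,"ay":0,"az":0},{"dx":0,"dy":0,"dz":0,"ax":0,"ay":0,"az":0},{"dx":0,"dy":0,"dz":0,"ax":0,"ay":0,"az":0},{"dx":0,"dy":0,"dz":0,"ax":0,"ay":0,"az":0},{"dx":0,"dy":0,"dz":0,"ax":0,"ay":0,"az":0}]' 0.3 50
python3 -m jog '[{"dx":0,"dy":0,"dz":-8,"ax":0,"ay":0,"az":0},{"dx":0,"dy":0,"dz":-16,"ax":0,"ay":0,"az":0},{"dx":0,"dy":0,"dz":-20,"ax":0,"ay":0,"az":0},{"dx":0,"dy":0,"dz":-20,"ax":0,"ay":0,"az":0},{"dx":0,"dy":0,"dz":-12,"ax":0,"ay":0,"az":0},{"dx":8,"dy":-3,"dz":0,"ax":0,"ay":0,"az":0},{"dx":18,"dy":-7,"dz":0,"ax":0,"ay":0,"az":0},{"dx":26,"dy":-10,"dz":0,"ax":0,"ay":0,"az":0},{"dx":26,"dy":-10,"dz":0,"ax":0,"ay":0,"az":0},{"dx":26,"dy":-10,"dz":0,"ax":0,"ay":0,"az":0},{"dx":26,"dy":-10,"dz":0,"ax":0,"ay":0,"az":0},{"dx":26,"dy":-10,"dz":0,"ax":0,"ay":0,"az":0},{"dx":26,"dy":-10,"dz":0,"ax":0,"ay":0,"az":0},{"dx":20,"dy":-7,"dz":0,"ax":0,"ay":0,"az":0},{"dx":10,"dy":-4,"dz":0,"ax":0,"ay":0,"az":0},{"dx":0,"dy":0,"dz":0,"ax":0,"ay":0,"az":0},{"dx":0,"dy":0,"dz":0,"ax":0,"ay":0,"az":0},{"dx":0,"dy":0,"dz":0,"ax":0,"ay":0,"az":0},{"dx":0,"dy":0,"dz":0,"ax":0,"ay":0,"az":0},{"dx":0,"dy":0,"dz":0,"ax":0,"ay":0,"az":0}]'
python3 -c "
from h import *
to(.6438,-.2690,.2904)"
```

```text
tool_pos: [0.4379, -0.3665, 0.2846]
time: 32.18
tool_pos: [0.4383, -0.3669, 0.2853]
tcp_rot: [3.138, 0.122, 0.001]
wrist_force: [0.0, -1.4, 5.3]
width: 0.556
grip_force: 49.0
time: 33.85
tool_pos: [0.6421, -0.27, 0.3607]
tcp_rot: [3.139, 0.12, -0.001]
wrist_force: [0.5, 0.9, -1.8]
width: 0.556
grip_force: 48.5
t 33.85 pos [ 0.6421 -0.27    0.3607] yaw 4.39 tilt [-0.0004 -0.0001] delta tool mm [ 1.8 -0.9 70.3] F [ 0.5  0.9 -1.8] w 0.556 48.534747507292195
```

```bash
python3 -m jog '[{"dx":1.5,"dy":-1,"dz":10,"ax":0,"ay":0,"az":0},{"dx":0,"dy":0,"dz":14,"ax":0,"ay":0,"az":0},{"dx":0,"dy":0,"dz":10,"ax":0,"ay":0,"az":0},{"dx":0,"dy":0,"dz":6,"ax":0,"ay":0,"az":0},{"dx":0,"dy":0,"dz":0,"ax":0,"ay":0,"az":0},{"dx":0,"dy":0,"dz":0,"ax":0,"ay":0,"az":0},{"dx":0,"dy":0,"dz":0,"ax":0,"ay":0,"az":0},{"dx":0,"dy":0,"dz":0,"ax":0,"ay":0,"az":0}]' | grep -E 'wri'
python3 -c "
from h import *
to(.6438,-.2690,.2904)"
```

```text
wrist_force: [0.8, -0.4, -3.1]
t 34.5167 pos [ 0.6449 -0.2683  0.3215] yaw 4.47 tilt [ 0.0013 -0.0006] delta tool mm [-1.2  0.6 31.1] F [ 0.8 -0.4 -3.1] w 0.556 48.54363440515044
```

```bash
python3 -m jog '[{"dx":-1,"dy":0.5,"dz":6,"ax":0,"ay":0,"az":0},{"dx":0,"dy":0,"dz":7,"ax":0,"ay":0,"az":0},{"dx":0,"dy":0,"dz":7,"ax":0,"ay":0,"az":0},{"dx":0,"dy":0,"dz":5,"ax":0,"ay":0,"az":0},{"dx":0,"dy":0,"dz":4,"ax":0,"ay":0,"az":0},{"dx":0,"dy":0,"dz":1,"ax":0,"ay":0,"az":0},{"dx":0,"dy":0,"dz":0,"ax":0,"ay":0,"az":0},{"dx":0,"dy":0,"dz":0,"ax":0,"ay":0,"az":0},{"dx":0,"dy":0,"dz":0,"ax":0,"ay":0,"az":0}]' | grep -E 'pos|wri'
for i in 1 2 3 ; do python3 -m jog '[{"dx":0,"dy":0,"dz":1,"ax":0,"ay":0,"az":0},{"dx":0,"dy":0,"dz":0,"ax":0,"ay":0,"az":0},{"dx":0,"dy":0,"dz":0,"ax":0,"ay":0,"az":0}]' | grep -E 'pos|wrist'; done
```

```text
tool_pos: [0.6436, -0.2686, 0.2909]
wrist_force: [-0.5, 0.4, 1.6]
tool_pos: [0.6439, -0.2687, 0.2909]
wrist_force: [-2.2, 2.1, 4.8]
tool_pos: [0.6441, -0.2687, 0.2909]
wrist_force: [-1.8, 2.1, 8.8]
tool_pos: [0.6443, -0.2687, 0.291]
wrist_force: [-3.6, 3.0, 11.2]
```

Seated. Release, rise, back away, and check.

```bash
python3 -m jog '[{"dx":0,"dy":0,"dz":-2,"ax":0,"ay":0,"az":0},{"dx":0,"dy":0,"dz":0,"ax":0,"ay":0,"az":0},{"dx":0,"dy":0,"dz":0,"ax":0,"ay":0,"az":0},{"dx":0,"dy":0,"dz":0,"ax":0,"ay":0,"az":0},{"dx":0,"dy":0,"dz":0,"ax":0,"ay":0,"az":0},{"dx":0,"dy":0,"dz":0,"ax":0,"ay":0,"az":0},{"dx":0,"dy":0,"dz":-10,"ax":0,"ay":0,"az":0},{"dx":0,"dy":0,"dz":-25,"ax":0,"ay":0,"az":0},{"dx":0,"dy":0,"dz":-25,"ax":0,"ay":0,"az":0},{"dx":0,"dy":0,"dz":-20,"ax":0,"ay":0,"az":0},{"dx":-10,"dy":10,"dz":0,"ax":0,"ay":0,"az":0},{"dx":-25,"dy":25,"dz":0,"ax":0,"ay":0,"az":0},{"dx":-25,"dy":25,"dz":0,"ax":0,"ay":0,"az":0},{"dx":-25,"dy":25,"dz":0,"ax":0,"ay":0,"az":0},{"dx":-25,"dy":25,"dz":0,"ax":0,"ay":0,"az":0},{"dx":-25,"dy":25,"dz":0,"ax":0,"ay":0,"az":0},{"dx":-20,"dy":20,"dz":0,"ax":0,"ay":0,"az":0},{"dx":-10,"dy":10,"dz":0,"ax":0,"ay":0,"az":0},{"dx":0,"dy":0,"dz":0,"ax":0,"ay":0,"az":0},{"dx":0,"dy":0,"dz":0,"ax":0,"ay":0,"az":0}]' 1
python3 - <<'E'
from h import *
i=cam('side')['img'][70:320,180:430]; j=cam('top')['img'][110:360,260:510]
cv2.imwrite('pics/d1.png',cv2.resize(np.hstack([i,j]),None,fx=1.6,fy=1.6,interpolation=cv2.INTER_CUBIC)[:,:,::-1])
E
```

```text
time: 37.68
tool_pos: [0.4914, -0.4465, 0.3695]
tcp_rot: [-3.139, -0.119, -0.0]
wrist_force: [0.6, 0.9, 0.1]
width: 0.996
grip_force: 0.0
```

View pics/d1.png

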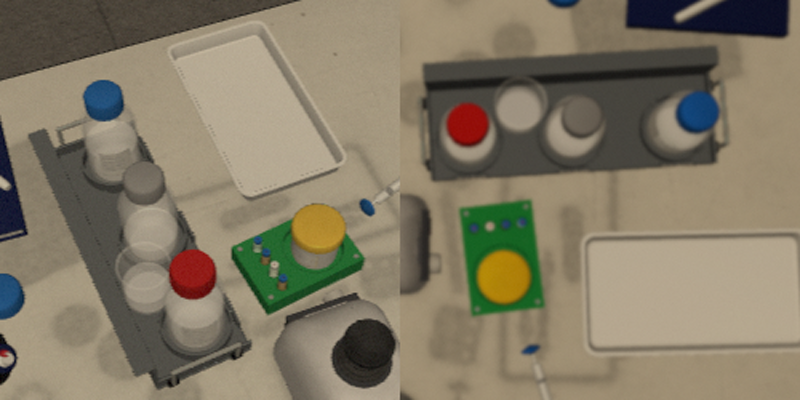

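The picture shows the tub in the recess (top crop 503,277), grey back in the middle well, blue in the end well, and red and the beaker where they were. The tray is empty and the arm is clear.

```bash
python3 -c "
from workcell import bot
print(bot.finish_job())"
```

```text
the job is handed in; nothing more can be done
None
```

The job is done and handed in at about 38 s: the filter tub is in the block's recess, the blue and grey bottles are back in their own wells, and the red bottle and beaker were left where they stood.

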